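# Change the filter cassettes in the purifier dock

## Robot

A 6-joint arm with a two-finger parallel gripper is mounted at the origin on the work surface. World frame = base frame: x ahead of the robot, y to its left, z up, the work surface at z = 0. Lengths are in mm, angles in rad, forces in N, time in s.
With the tool pointing down it reaches from about 275 to 750 mm from the base axis. Payload 10.2 kg.
Tool frame: the origin (TCP) lies midway between the tips of the shut fingers; the grasp point (between the pads) lies 19 mm behind it; z points along the fingers, y is the line along which they close (so a half turn about z gives the same grasp; the last joint's range is limited). The gripper opens to 85 mm and grips with 20 to 120 N. Pads are 22 mm wide; open, the fingers measure 114 mm over their backs; the gripper's body (76 mm by 85 mm) begins 54 mm behind the grasp point. The pads swing forward as they close: fully open they stand 13 mm farther back than shut.
Start: joints at [0.934, 0.313, 1.498, -0, 1.331, -0.223], TCP at [211.111, 480.69, 231.294] pointing down, gripper open.
Joint ranges: [-2.94, 2.94], [-0.97, 2.17], [0.19, 2.56], [-1.23, 4.37], [0.02, 3.11], [-2.88, 2.88]. Speed limits (rad/s): [2.39, 2.39, 3.01, 3.14, 3.14, 3.14].

## Interface

Orientations are given as a unit quaternion [w, x, y, z].
In Python, from rig import ctrl, capture, camera_info gives the robot as it stands.
- The arm moves only by the tool apply_moves, never from a script. Its argument "targets" is a list of rows, each a list of 3 entries, a list of its own where there are three numbers: the finger opening in mm, from 0 to 85.4, then the shift along the world's x, y, z in mm, then the turn, a rotation vector about the world's x, y, z in degrees. In form: [[grip, [dx, dy, dz], [rx, ry, rz]], ...]. A call has 1 to 20 rows; each row is the pose to reach, as a shift and turn from the pose commanded when the call began; what a row does not reach only later rows make up. A row lasts 1/10 s, in which the tool goes at most 50 mm and 8.59 degrees, less where a joint would pass 70% of its speed; a pose out of reach is approached as far as the arm can. A call with a gripper value outside its range is refused whole. The fingers move at their own pace and stop on an object; "squeeze" is the grip in N (left out, the last holds). Time passes only in rows, so rows that repeat a pose let the fingers close. It gives the time, the measured TCP pose, the force, the opening and the grip force at its end, in the units of the state.
- ctrl.sense(): the state, without advancing time (a new reading comes with each control period).
- capture(name): name is "side" or "top"; returns (picture, depth): 420x560x3 uint8, blue, green, red; 420x560 float32, mm along the optical axis (not along the pixel's ray), 0 where there is no reading.
- camera_info(name): a dict with "vfov" (degrees; the focal length in pixels is half the picture's height over the tangent of half this angle, whatever the lens; pixels are square), "cx", "cy" (the principal point, pixels), "extrinsics" (4x4, takes a point from camera to world coordinates). Camera axes: x right, y down, z forward; pixel columns grow to the right and rows downward; lengths in mm; the calibration is good to about 2 mm. A picture is of the moment at which its call begins. camera_info takes no time and is no camera call.
- ctrl.finish_job(): hands the job in; it is judged then, once.
The state is a dict: "time_s": time; "joints": joint angles; "dq": joint speeds; "tau": joint torques, N m; "eef_pos": TCP position; "ee_rot": TCP orientation; "force": force on the tool from outside, world axes, zero at the start; "wrist_torque": the same for the moment, N m; "grip_width": opening from 0.0 (shut) to 1.0 (fully open); "grip_force": force on a finger pad.
Only numpy, scipy, OpenCV 4.12 (cv2) and the standard library are available. Lean on these libraries where they do the work, as an engineer would, in place of code of your own. Each camera call takes 0.05 s, during which the arm holds its last target. There are 200 camera calls.

## Task

Swap the filters in the white dock for fresh ones: first park the spent brown cassette flat in the middle of the green saucer, then lift every fresh blue cassette out of the moulded tray and set each flat in a bay of its own, lengthwise and pushed fully home so that it sits flush against both the back stop and that bay's side stop. Once all the fresh ones are home, move the spent cassette from the saucer into any empty cavity of the moulded tray, seated flat on its floor, and after that press the red reset button right down and let go. The fresh cassettes must still be home at the end; leave the cups, tumbler, jug and spare cartridge where they stand.

Things in the scene. Friction and masses are not known exactly. Their poses are not given: they have to be found in the camera images.
- dock: white filter dock, fixed: plate 150 (x) x 370 (y) x 8 mm with three bays along y, 98 mm apart, open towards -x and -y. Black stops rise 14 mm above the plate: one long back stop on the +x side (inner face at x = +60 mm), and a side stop 85 mm long, 8 mm thick at the +y side of each bay. Origin: underside, 20 mm to -y of the plate's centre
- bay0 (a point): where the centre of the underside of a cassette comes to lie when it is fully home in bay 0 (bay 0 farthest to -y, bay 2 next to the button), touching back stop and side stop; axes as the dock's: back stop 47.5 mm to +x, side stop 23 mm to +y; 8 mm above the ledge; 44 mm are free on its -y side
- bay1 (a point): where the centre of the underside of a cassette comes to lie when it is fully home in bay 1 (bay 0 farthest to -y, bay 2 next to the button), touching back stop and side stop; axes as the dock's: back stop 47.5 mm to +x, side stop 23 mm to +y; 8 mm above the ledge; 44 mm are free on its -y side
- bay2 (a point): where the centre of the underside of a cassette comes to lie when it is fully home in bay 2 (bay 0 farthest to -y, bay 2 next to the button), touching back stop and side stop; axes as the dock's: back stop 47.5 mm to +x, side stop 23 mm to +y; 8 mm above the ledge; 44 mm are free on its -y side
- reset_button (a joint): travel of the red filter reset button: 0 = up, 0.006 m = fully pressed (5 N); springs back
- reset_button_top (a point): centre of the top face of the round red button (36 mm across) at the +y end of the dock, pressed straight down
- pack: brown moulded packing tray, fixed, 250 (x) x 117 (y) x 16 mm, origin at the centre of its underside; three fitted cavities 12 mm deep (floor at 4 mm), 101 mm long along y and 52 mm wide along x, at x = -80, 0, +80 mm
- cavity0 (a point): centre of the floor of the packing tray's cavity at x = -80 mm; axes as the tray's, so a cassette lies with its length along y
- cavity1 (a point): centre of the floor of the packing tray's cavity at x = 0 mm; axes as the tray's, so a cassette lies with its length along y
- cavity2 (a point): centre of the floor of the packing tray's cavity at x = 80 mm; axes as the tray's, so a cassette lies with its length along y
- new0: fresh filter cassette, blue with a white top, lying in a cavity of the packing tray with its top 28 mm above the tray's rim; 95 x 46 x 40 mm (x, y, z), origin at the centre of the underside, x along its length; the two ends are alike, so are the two sides. May be absent
- new1: fresh filter cassette, blue with a white top, lying in a cavity of the packing tray with its top 28 mm above the tray's rim; 95 x 46 x 40 mm (x, y, z), origin at the centre of the underside, x along its length; the two ends are alike, so are the two sides. May be absent
- new2: fresh filter cassette, blue with a white top, lying in a cavity of the packing tray with its top 28 mm above the tray's rim; 95 x 46 x 40 mm (x, y, z), origin at the centre of the underside, x along its length; the two ends are alike, so are the two sides. May be absent
- old0: spent filter cassette, brown, lying loosely in bay 0 of the dock; 95 x 46 x 40 mm (x, y, z), origin at the centre of the underside, x along its length; the two ends are alike, so are the two sides. Only one of old0, old1, old2 is present
- old1: spent filter cassette, brown, lying loosely in bay 1 of the dock; 95 x 46 x 40 mm (x, y, z), origin at the centre of the underside, x along its length; the two ends are alike, so are the two sides. Only one of old0, old1, old2 is present
- old2: spent filter cassette, brown, lying loosely in bay 2 of the dock; 95 x 46 x 40 mm (x, y, z), origin at the centre of the underside, x along its length; the two ends are alike, so are the two sides. Only one of old0, old1, old2 is present
- saucer: loose round green melamine saucer, 152 mm across, 13 mm high, flat inner floor 5 mm up and about 125 mm across; origin at the centre of its underside
- tumbler: glass tumbler, bystander, 64 mm across, 80 mm high, origin at the centre of its underside
- cup_a: stainless steel cup, bystander, 72 mm across, 85 mm high, origin at the centre of its underside
- cup_b: second stainless steel cup like the first, bystander
- jug: white purifier jug with blue hinged lid, bystander, 110 x 190 mm, 220 mm high, origin at the centre of its underside
- spare_filter: upright round blue filter cartridge, bystander, 58 mm across, 132 mm high, origin at the centre of its underside

How it is judged:
By the outcome, as a careful person would: the job done as asked, in the order asked, and still so for the second after the job is handed in, with the robot touching nothing.
Of new0, new1, new2 only 2 to 3 are there at a start; the rules pass over those that are not, and their reading is None.
Of old0, old1, old2 only 1 to 1 are there at a start; the rules pass over those that are not, and their reading is None.
At some moment in a run one of new0, new1, new2 may be knocked a few centimetres aside while the robot is not near it.
Once in a run the grip may slacken for a moment while it holds something.
It also fails if it takes over 210 s, if anything falls off the work surface, if the arm or the gripper's body presses on something with over 40 N, if the wrist force passes 120 N, or if a joint passes its speed limit or range.

## Working session

There is one attempt and no reset: what is moved stays moved. The work goes in short steps, Python scripts to look and compute and a tool call to move; the robot and the scene stay as the last step left them, time stands still between calls to the robot, and variables do not carry over. Pictures are saved under pics/ and viewed, at most 14 in all, crops included, and the job is handed in when it is done.

Besides the shell and the picture viewer there is one more tool, called after "Call:" as name(argument=value, ...) on one line, values as JSON. apply_moves: Moves the arm, as the interface text tells. Its arguments: {"type":"object","properties":{"targets":{"type":"array","items":{"type":"array"}},"squeeze":{"type":"number"}},"required":["targets"]}

```bash
mkdir -p pics; ls
python3 - <<'E'
from rig import ctrl,capture,camera_info
import cv2,numpy as np
s=ctrl.sense();print({k:np.round(v,3) for k,v in s.items()})
for n in("side","top"):
    p,d=capture(n);cv2.imwrite(f"pics/{n}0.png",p);np.save(f"{n}0.npy",d);print(n,camera_info(n),(d==0).mean())
E
```

```text
pics
{'time_s': np.float64(0.0), 'joints': array([ 0.934,  0.313,  1.498,  0.   ,  1.331, -0.223]), 'dq': array([ 0.   ,  0.001,  0.001,  0.001, -0.002, -0.003]), 'tau': array([ 4.0000e-03, -4.1228e+01, -2.5974e+01,  0.0000e+00,  4.0000e-03,
        0.0000e+00]), 'eef_pos': array([210.948, 480.469, 230.729]), 'ee_rot': array([-0.   ,  0.205,  0.979, -0.001]), 'force': array([-0.701,  0.853, -1.06 ]), 'wrist_torque': array([0.042, 0.046, 0.03 ]), 'grip_force': np.float64(0.0), 'grip_width': np.float64(1.001)}
side {'vfov': 45.212581317227276, 'cx': 285.6111666651508, 'cy': 214.9171837997592, 'extrinsics': array([[ 9.40272577e-01, -2.45867144e-01,  2.35450267e-01,
         1.84940891e+02],
       [-3.40175911e-01, -7.04932340e-01,  6.22375084e-01,
        -9.54888833e+02],
       [ 1.29549231e-02, -6.65296734e-01, -7.46466628e-01,
         1.29808451e+03],
       [ 0.00000000e+00,  0.00000000e+00,  0.00000000e+00,
         1.00000000e+00]])} 0.004158163265306123
top {'vfov': 50.93705036324029, 'cx': 276.17343486360545, 'cy': 211.92976302259447, 'extrinsics': array([[-8.67363473e-03, -9.96447630e-01,  8.37668688e-02,
         4.53321469e+02],
       [-9.99901709e-01,  9.56542053e-03,  1.02505732e-02,
         8.22858897e+01],
       [-1.10154247e-02, -8.36697255e-02, -9.96432656e-01,
         1.22995936e+03],
       [ 0.00000000e+00,  0.00000000e+00,  0.00000000e+00,
         1.00000000e+00]])} 0.0038180272108843537
```

View pics/top0.png

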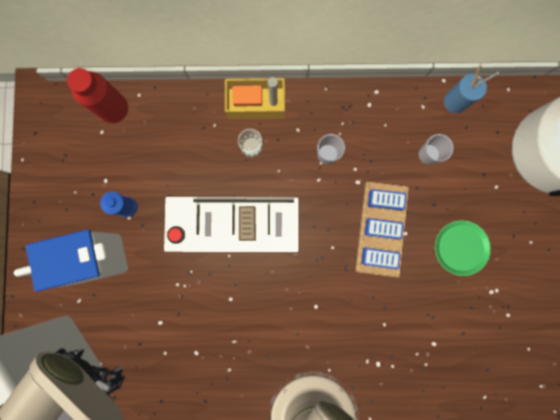

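View pics/side0.png

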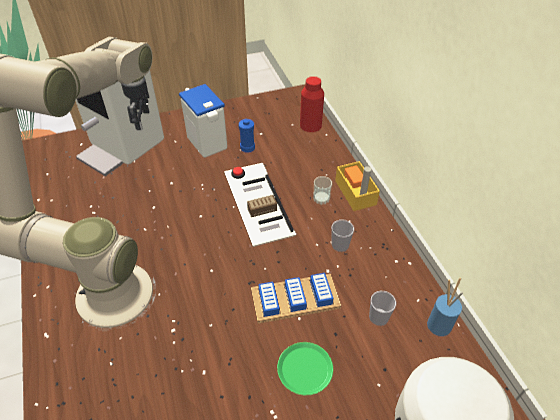

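Top view: dock at (165–298, 197–252) with the spent cassette in bay 1 at (247,223). The button is at (176,235), three fresh cassettes are at (388,200), (385,229) and (381,260), and the saucer is at (463,248). The side view shows the same layout.

```bash
cat > h.py <<'E'
from rig import ctrl,capture,camera_info
import cv2,numpy as np
def ray(n,uv,z):
    i=camera_info(n);E=i["extrinsics"];f=210/np.tan(np.radians(i["vfov"]/2))
    uv=np.atleast_2d(np.asarray(uv,float))
    d=np.c_[(uv[:,0]-i["cx"])/f,(uv[:,1]-i["cy"])/f,np.ones(len(uv))]@E[:3,:3].T
    return (E[:3,3]+d*((z-E[2,3])/d[:,2])[:,None])[:,:2]
def cloud(n,d):
    v,u=np.mgrid[:420,:560];i=camera_info(n);E=i["extrinsics"];f=210/np.tan(np.radians(i["vfov"]/2))
    P=np.stack([(u-i["cx"])/f*d,(v-i["cy"])/f*d,d],-1)
    return P@E[:3,:3].T+E[:3,3]
def hsv(p): return cv2.cvtColor(p,cv2.COLOR_BGR2HSV)
def blobs(m,amin=40):
    m=m.astype(np.uint8);c,_=cv2.findContours(m,cv2.RETR_EXTERNAL,cv2.CHAIN_APPROX_NONE)
    return sorted([k for k in c if cv2.contourArea(k)>amin],key=cv2.contourArea,reverse=True)
def rect(n,c,z):
    "min-area rectangle on plane z: centre, long, short, long-axis angle (deg)"
    (x,y),(w,h),a=cv2.minAreaRect(ray(n,c.reshape(-1,2),z).astype(np.float32))
    if w<h:w,h,a=h,w,a+90
    return np.round([x,y,w,h,(a+90)%180-90],1)
E
python3 - <<'E'
from h import *
for n in("top","side"):
    p=cv2.imread(f"pics/{n}0.png");d=np.load(f"{n}0.npy");H=hsv(p);C=cloud(n,d);z=C[...,2];x,y=C[...,0],C[...,1]
    print(n,"table z",np.median(z[(x>200)&(x<700)&(y>-400)&(y<400)&(H[...,2]<120)]))
    reg=(x>250)&(x<750)
    w=(H[...,1]<60)&(H[...,2]>170)&(z<40)&reg&(abs(y)<420)
    w=cv2.morphologyEx(w.astype(np.uint8),cv2.MORPH_CLOSE,np.ones((9,9)))
    for c in blobs(w,800)[:2]:print("white",rect(n,c,8))
    b=(H[...,0]>95)&(H[...,0]<130)&(H[...,1]>100)&reg&(y<0)
    b=cv2.morphologyEx(b.astype(np.uint8),cv2.MORPH_CLOSE,np.ones((5,5)))
    for c in blobs(b)[:4]:print("blue",rect(n,c,44),c.reshape(-1,2).mean(0))
    g=(H[...,0]>45)&(H[...,0]<80)&(H[...,1]>120)
    for c in blobs(g,800)[:1]:
        print("saucer",rect(n,c,13))
    r=((H[...,0]<6)|(H[...,0]>174))&(H[...,1]>170)&(H[...,2]>120)&reg&(y<500)&(z>8)
    for c in blobs(r,20)[:2]:print("red",rect(n,c,25),np.median(z[c[:,0,1],c[:,0,0]]))
    # height-based
    t=(z>36)&(z<60)&reg&(y>-450)&(y<400)
    for c in blobs(t):
        m=np.zeros(t.shape,np.uint8);cv2.drawContours(m,[c],-1,1,-1);k=(m>0)&t
        q=cv2.minAreaRect(np.c_[x[k],y[k]].astype(np.float32));print("top",np.round(q[0],1),np.round(q[1],1),round(q[2],1),np.median(z[k]).round(1),np.median(p[k],0))
    t=(z>11)&(z<30)&reg&(y<0)&(y>-300)
    k=t&(H[...,0]<25);
    for c in blobs(cv2.morphologyEx(((z>11)&reg&(y<-50)&(y>-400)).astype(np.uint8),cv2.MORPH_OPEN,np.ones((5,5))),800):print("tray",rect(n,c,16))
E
```

```text
top table z 0.41115842592955687
white [523.9 220.7 372.6 150.5  89.4]
blue [ 569.  -194.9   97.7   40.7   57.9] [381.57894737 203.62105263]
saucer [ 452.5 -414.8  144.4  143.6   62.3]
red [495.3 373.6  30.4  30.1  89.5] 29.924769468175327
top [ 427.9 -186.6] [95.9 46. ] 81.8 44.7 [205. 183. 168.]
top [ 507.5 -197.5] [96.2 46.1] 82.1 44.8 [204. 184. 168.]
top [ 586.8 -208.1] [96.  46.6] 82.6 44.7 [201. 182. 166.]
top [525.4 173.2] [43.9 95. ] 89.7 48.9 [113. 141. 160.]
top [ 725.6 -352. ] [60.  30.7] 27.9 48.6 [133.  135.5 142.5]
tray [ 507.9 -196.6  249.4  117.7   -7.9]
side table z 21.326414629226974
white [514.4 215.8 371.3 164.8  89.1]
blue [ 579.7 -218.3  111.3   50.4   82.1] [321.23863636 289.43181818]
blue [ 502.1 -208.2  110.9   48.1   81.6] [295.16853933 294.16853933]
blue [ 423.8 -197.3  111.1   46.6   81.7] [268.51111111 298.88888889]
saucer [ 452.6 -418.   145.9  144.5  -19.5]
red [494.2 369.7  37.3  33.2  70.9] 25.577568142482846
top [ 425.8 -188.4] [98.8 46.5] 82.1 43.5 [223. 196. 172.]
top [ 584.9 -208.9] [101.   47.4] 82.9 43.7 [221. 178. 163.]
top [ 505.3 -198.7] [98.5 46.7] 81.0 43.7 [222. 193. 169.]
top [523.3 173.8] [96.9 55. ] 0.3 46.7 [101. 132. 155.]
top [ 730.4 -322.3] [29.8 59.3] 43.3 48.2 [112. 114. 119.]
top [731.6 -31.9] [26.3 58.7] 57.0 49.3 [112. 114. 119.]
top [ 701.6 -355.4] [22.9 59.7] 51.8 49.8 [101.  102.5 107. ]
top [707.5 -73.6] [20.5 58.4] 61.5 47.9 [100.5 102.  107. ]
top [725.4 144.2] [17.1 48.3] 50.1 47.5 [197. 217. 214.]
tray [ 506.9 -195.6  247.8  125.5   -8.1]
```

Run:
```python
from h import *
acc=[]
for n in("top","side"):
    p=cv2.imread(f"pics/{n}0.png");d=np.load(f"{n}0.npy");H=hsv(p);C=cloud(n,d);x,y,z=np.moveaxis(C,-1,0)
    k=(H[...,2]<70)&(x>450)&(x<600)&(y>20)&(y<420)&(z>10)&(z<34)
    for c in blobs(k,5):print(n,"stop(z22)",rect(n,c,22),cv2.contourArea(c))
    # plate edges
    w=(H[...,1]<70)&(H[...,2]>150)&(abs(z-8)<8)&(x>430)&(x<620)&(y>20)&(y<430)
    a=np.linspace(60,190,12)
    ys=np.r_[60:390:20]
    lo=[x[w&(abs(y-t)<6)].min() for t in ys];hi=[x[w&(abs(y-t)<6)].max() for t in ys]
    print("edge x lo",np.polyfit(ys-220,lo,1),"hi",np.polyfit(ys-220,hi,1))
    xs=np.r_[465:585:10];lo=[y[w&(abs(x-t)<5)].min() for t in xs];hi=[y[w&(abs(x-t)<5)].max() for t in xs]
    print("edge y lo",np.polyfit(xs-524,lo,1),np.median(lo),"hi",np.polyfit(xs-524,hi,1),np.median(hi))
p=cv2.imread("pics/top0.png")[185:265,155:310];cv2.imwrite("pics/dock.png",cv2.resize(p,None,fx=5,fy=5,interpolation=cv2.INTER_CUBIC))
```

```text
edge x lo [1.37753788e-02 4.46377817e+02] hi [2.07952570e-02 6.00179503e+02]
edge y lo [-1.24537786e-02  3.43327888e+01] 34.38189506423375 hi [4.95576149e-04 4.08040739e+02] 408.3430489781048
side stop(z22) [585.2 175.6 280.5  12.   89.6] 125.0
side stop(z22) [532.  106.4  81.5  11.7  -0.8] 34.0
side stop(z22) [534.1 301.2  80.6  13.6  -0.7] 27.5
side stop(z22) [492.  352.5  45.6  35.5  -4.1] 14.0
side stop(z22) [481.  150.6  18.2  13.7  70.8] 7.5
side stop(z22) [560.7 152.1  18.6  13.7  70.8] 6.0
edge x lo [9.61420108e-03 4.47065242e+02] hi [5.76342106e-02 5.78352402e+02]
edge y lo [-1.71165296e-02  3.31103820e+01] 33.31640545259097 hi [3.22010069e-01 3.88231948e+02] 401.1904297099138
```

View pics/dock.png

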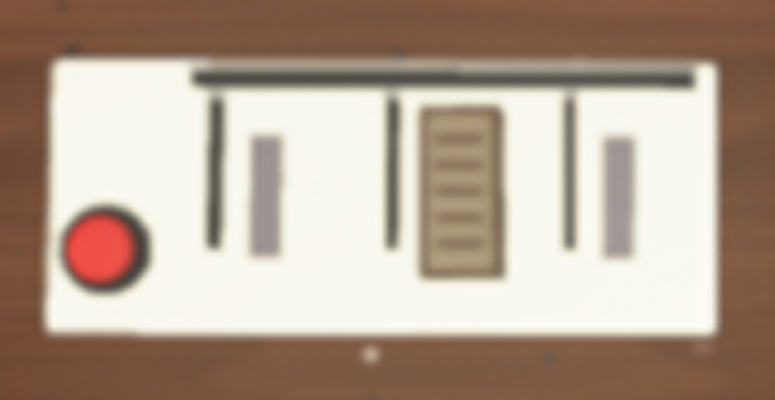

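Run:
```python
from h import *
f=lambda c,r:(155+(c+.5)/5-.5,185+(r+.5)/5-.5)
for c,r,z in[(569.5,172,22),(392.5,172,22),(215,172,22),(445,85,22),(445,72,22),(99,249,26),(461,192,48)]:print((c,r),ray("top",f(c,r),z).round(1))
```

```text
(569.5, 172) [[535.6 116. ]]
(392.5, 172) [[536.5 213.3]]
(215, 172) [[537.4 311.1]]
(445, 85) [[584.3 184.3]]
(445, 72) [[591.5 184.3]]
(99, 249) [[495.5 373.6]]
(461, 192) [[523.6 173.6]]
```

Call:
apply_moves(targets=[[66, [314, -307, 0], [0, 0, 23]], [66, [314, -307, 0], [0, 0, 23]], [66, [314, -307, 0], [0, 0, 23]], [66, [314, -307, 0], [0, 0, 23]], [66, [314, -307, 0], [0, 0, 23]], [66, [314, -307, 0], [0, 0, 23]], [66, [314, -307, 0], [0, 0, 23]], [66, [314, -307, 0], [0, 0, 23]], [66, [314, -307, 0], [0, 0, 23]], [66, [314, -307, 0], [0, 0, 23]], [66, [314, -307, -120], [0, 0, 23]], [66, [314, -307, -120], [0, 0, 23]], [66, [314, -307, -120], [0, 0, 23]], [66, [314, -307, -120], [0, 0, 23]], [66, [314, -307, -120], [0, 0, 23]]], squeeze=50)

```text
time_s: 1.6
eef_pos: [525.4, 174.1, 112.2]
ee_rot: [0.0, 0.006, 1.0, 0.0]
force: [0.0, 0.1, 0.5]
grip_width: 0.774
grip_force: 0.0
```

Call:
apply_moves(targets=[[66, [0, 0, -44], [0, 0, 0]], [66, [0, 0, -70], [0, 0, 0]], [66, [0, 0, -88], [0, 0, 0]], [66, [0, 0, -88], [0, 0, 0]], [66, [0, 0, -88], [0, 0, 0]], [30, [0, 0, -88], [0, 0, 0]], [30, [0, 0, -88], [0, 0, 0]], [30, [0, 0, -88], [0, 0, 0]], [30, [0, 0, -88], [0, 0, 0]], [30, [0, 0, -88], [0, 0, 0]], [30, [0, 0, -88], [0, 0, 0]], [30, [0, 0, -78], [0, 0, 0]], [30, [0, 0, -48], [0, 0, 0]], [30, [0, 0, 0], [0, 0, 0]], [30, [0, 0, 12], [0, 0, 0]], [30, [0, 0, 12], [0, 0, 0]]], squeeze=60)

```text
time_s: 3.2
eef_pos: [526.0, 173.9, 125.8]
ee_rot: [0.002, 0.006, 1.0, 0.0]
force: [-0.5, -0.1, -1.9]
grip_width: 0.527
grip_force: 61.7
```

Call:
apply_moves(targets=[[30, [-73, -590, 0], [0, 0, -97]], [30, [-73, -590, 0], [0, 0, -97]], [30, [-73, -590, 0], [0, 0, -97]], [30, [-73, -590, 0], [0, 0, -97]], [30, [-73, -590, 0], [0, 0, -97]], [30, [-73, -590, 0], [0, 0, -97]], [30, [-73, -590, 0], [0, 0, -97]], [30, [-73, -590, 0], [0, 0, -97]], [30, [-73, -590, 0], [0, 0, -97]], [30, [-73, -590, 0], [0, 0, -97]], [30, [-73, -590, 0], [0, 0, -97]], [30, [-73, -590, 0], [0, 0, -97]], [30, [-73, -590, 0], [0, 0, -97]], [30, [-73, -590, 0], [0, 0, -97]], [30, [-73, -590, 0], [0, 0, -97]], [30, [-73, -590, 0], [0, 0, -97]], [30, [-73, -590, -40], [0, 0, -97]], [30, [-73, -590, -75], [0, 0, -97]], [30, [-73, -590, -75], [0, 0, -97]]])

```text
time_s: 5.1
eef_pos: [450.8, -413.3, 44.0]
ee_rot: [-0.004, 0.753, 0.658, 0.0]
force: [0.0, 0.5, -1.8]
grip_width: 0.523
grip_force: 61.9
```

Run:
```python
from h import *
p,d=capture("side");cv2.imwrite("pics/s1.png",cv2.resize(p[250:420,200:450],None,fx=3,fy=3))
s=ctrl.sense();print(s["grip_width"],s["grip_force"],s["eef_pos"])
```

```text
0.5282836845592053 61.86263680458069 [ 451.82906015 -414.79513128   47.15342273]
```

View pics/s1.png

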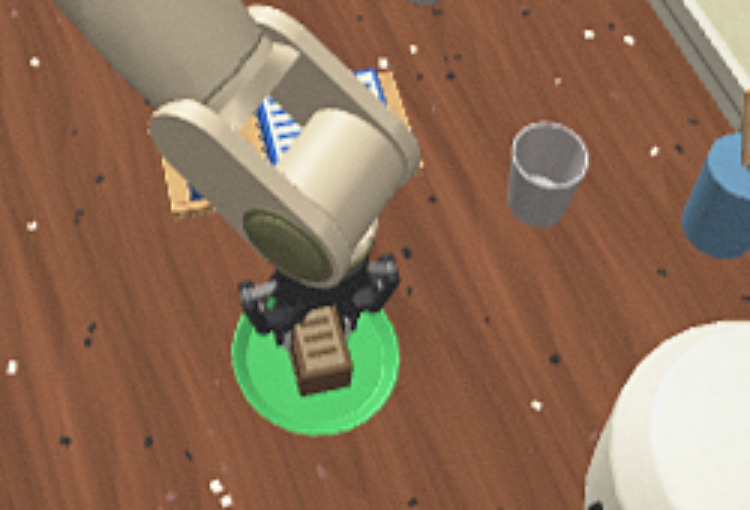

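Spent cassette is held upright over the saucer, at crop (322,350) with the saucer at (315,350). Lower and release.

Call:
apply_moves(targets=[[30, [1, -1, -15], [0, 0, 0]], [30, [1, -1, -24], [0, 0, 0]], [30, [1, -1, -28], [0, 0, 0]], [30, [1, -1, -28], [0, 0, 0]], [30, [1, -1, -28], [0, 0, 0]]])

```text
time_s: 5.65
eef_pos: [453.4, -417.4, 22.4]
ee_rot: [0.0, 0.753, 0.658, -0.0]
force: [-4.0, 6.2, 13.0]
grip_width: 0.525
grip_force: 63.8
```

Call:
apply_moves(targets=[[66, [0, 0, 0], [0, 0, 0]], [66, [0, 0, 0], [0, 0, 0]], [66, [0, 0, 0], [0, 0, 0]], [66, [0, 0, 5], [0, 0, 0]], [66, [0, 0, 40], [0, 0, 0]], [66, [0, 0, 90], [0, 0, 0]], [66, [0, 0, 130], [0, 0, 0]], [66, [-60, 110, 130], [0, 0, 0]], [66, [-60, 110, 130], [0, 0, 0]], [66, [-60, 110, 130], [0, 0, 0]], [66, [-60, 110, 130], [0, 0, 0]], [66, [-60, 110, 130], [0, 0, 0]]])

```text
time_s: 6.85
eef_pos: [393.4, -307.8, 151.0]
ee_rot: [0.001, 0.753, 0.658, -0.0]
force: [0.0, 0.2, -0.1]
grip_width: 0.774
grip_force: 0.0
```

```bash
cat >> h.py <<'E'
def tops(n,d=None):
    if d is None:p,d=capture(n)
    C=cloud(n,d);x,y,z=np.moveaxis(C,-1,0)
    t=(z>36)&(z<58)&(x>330)&(x<650)&(y>-500)&(y<345)
    for c in blobs(t,200):
        m=np.zeros(t.shape,np.uint8);cv2.drawContours(m,[c],-1,1,-1);k=(m>0)&t
        q=cv2.minAreaRect(np.c_[x[k],y[k]].astype(np.float32));a=q[2] if q[1][0]>q[1][1] else q[2]+90
        print(n,np.round(q[0],1),np.round(q[1],1),"long axis",round((a+90)%180-90,1),"z",np.median(z[k]).round(1),np.median(p[k],0) if 'p' in dir() else '')
    return p
E
python3 - <<'E'
from h import *
cv2.imwrite("pics/t2.png",tops("top"));tops("side");print(ctrl.sense()["eef_pos"])
E
```

```text
top [ 427.9 -186.3] [95.8 45.8] long axis 81.8 z 44.7 [201. 180. 165.]
top [ 507.3 -197.9] [96. 46.] long axis 82.0 z 44.7 [200. 181. 165.]
top [ 586.6 -207.8] [95.5 46.4] long axis 82.6 z 44.5 [198. 178. 163.]
side [ 453.  -415.7] [97.5 47.1] long axis 83.5 z 44.7 [ 92.  123.5 146. ]
side [ 584.8 -208.4] [99.7 47.5] long axis 81.7 z 43.5 [218. 182. 159.]
side [ 506.6 -199. ] [99.5 45.7] long axis 80.6 z 43.0 [221.  163.  132.5]
[ 393.5420631  -308.28322194  150.48487422]
```

View pics/t2.png

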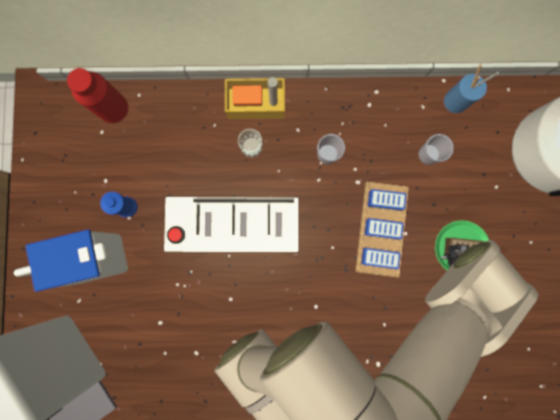

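The picture shows the spent cassette in the saucer near (460,250) and all three fresh ones still in the tray. Pick up cassette A, nearest the base.

Call:
apply_moves(targets=[[62, [34, 121, 0], [0, 0, 0]], [62, [34, 121, 0], [0, 0, 0]], [62, [34, 121, 0], [0, 0, 0]], [62, [34, 121, -40], [0, 0, 0]], [62, [34, 121, -80], [0, 0, 0]], [62, [34, 121, -115], [0, 0, 0]], [62, [34, 121, -131], [0, 0, 0]], [62, [34, 121, -131], [0, 0, 0]], [62, [34, 121, -131], [0, 0, 0]], [30, [34, 121, -131], [0, 0, 0]], [30, [34, 121, -131], [0, 0, 0]], [30, [34, 121, -131], [0, 0, 0]], [30, [34, 121, -131], [0, 0, 0]], [30, [34, 121, -131], [0, 0, 0]], [30, [34, 121, -121], [0, 0, 0]], [30, [34, 121, -100], [0, 0, 0]], [30, [34, 121, -50], [0, 0, 0]], [30, [34, 121, -20], [0, 0, 0]], [30, [34, 121, -20], [0, 0, 0]], [30, [34, 121, -20], [0, 0, 0]]])

```text
time_s: 8.95
eef_pos: [427.0, -186.2, 130.7]
ee_rot: [0.0, 0.753, 0.658, 0.0]
force: [-0.4, -0.8, -2.5]
grip_width: 0.524
grip_force: 62.5
```

Call:
apply_moves(targets=[[30, [98, 458, 0], [0, 0, 97]], [30, [98, 458, 0], [0, 0, 97]], [30, [98, 458, 0], [0, 0, 97]], [30, [98, 458, 0], [0, 0, 97]], [30, [98, 458, 0], [0, 0, 97]], [30, [98, 458, 0], [0, 0, 97]], [30, [98, 458, 0], [0, 0, 97]], [30, [98, 458, 0], [0, 0, 97]], [30, [98, 458, 0], [0, 0, 97]], [30, [98, 458, 0], [0, 0, 97]], [30, [98, 458, 0], [0, 0, 97]], [30, [98, 458, 0], [0, 0, 97]], [30, [98, 458, 0], [0, 0, 97]], [30, [98, 458, -50], [0, 0, 97]], [30, [98, 458, -85], [0, 0, 97]], [30, [98, 458, -95], [0, 0, 97]], [30, [98, 458, -98], [0, 0, 97]], [30, [98, 458, -98], [0, 0, 97]], [30, [98, 458, -98], [0, 0, 97]]])

```text
time_s: 10.85
eef_pos: [526.1, 272.0, 34.0]
ee_rot: [0.001, 0.006, 1.0, 0.0]
force: [0.4, 0.5, -1.7]
grip_width: 0.523
grip_force: 62.3
```

Run:
```python
from h import *
p,d=capture("side");cv2.imwrite("pics/s3.png",cv2.resize(p[140:280,180:340],None,fx=4,fy=4))
s=ctrl.sense();print({k:np.round(s[k],2) for k in("grip_width","grip_force","eef_pos","ee_rot","force")})
```

```text
{'grip_width': np.float64(0.52), 'grip_force': np.float64(62.34), 'eef_pos': array([525.97, 271.9 ,  33.93]), 'ee_rot': array([0.  , 0.01, 1.  , 0.  ]), 'force': array([-0.25, -0.44, -1.74])}
```

View pics/s3.png

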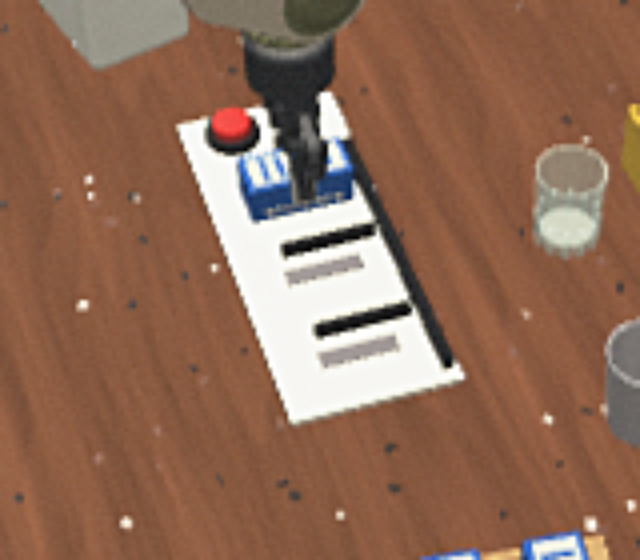

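Call:
apply_moves(targets=[[30, [0, 0, -4], [0, 0, 0]], [30, [0, 0, -7], [0, 0, 0]], [30, [0, 0, -7], [0, 0, 0]], [30, [0, 4, -7], [0, 0, 0]], [30, [0, 8, -7], [0, 0, 0]], [30, [0, 10, -7], [0, 0, 0]], [30, [0, 11, -7], [0, 0, 0]], [30, [0, 12, -7], [0, 0, 0]], [30, [0, 12, -7], [0, 0, 0]], [30, [0, 12, -7], [0, 0, 0]]])

```text
time_s: 11.9
eef_pos: [525.1, 283.6, 25.3]
ee_rot: [-0.0, 0.006, 1.0, -0.0]
force: [-0.8, -0.8, -1.9]
grip_width: 0.522
grip_force: 62.4
```

Call:
apply_moves(targets=[[30, [0, 1, 0], [0, 0, 0]], [30, [0, 2, 0], [0, 0, 0]], [30, [0, 2, 0], [0, 0, 0]], [30, [0, 2, 0], [0, 0, 0]]])

```text
time_s: 12.3
eef_pos: [525.2, 284.6, 25.3]
ee_rot: [-0.0, 0.006, 1.0, -0.001]
force: [-0.3, -6.9, -0.5]
grip_width: 0.525
grip_force: 62.8
```

Call:
apply_moves(targets=[[30, [4, 0, 0], [0, 0, 0]], [30, [8, 0, 0], [0, 0, 0]], [30, [10, 0, 0], [0, 0, 0]], [30, [11, 0, 0], [0, 0, 0]], [30, [12, 0, 0], [0, 0, 0]], [30, [13, 0, 0], [0, 0, 0]], [30, [13, 0, 0], [0, 0, 0]], [30, [13, 0, 0], [0, 0, 0]]])

```text
time_s: 13.1
eef_pos: [536.3, 284.5, 25.0]
ee_rot: [-0.003, 0.006, 1.0, -0.002]
force: [-9.4, -7.7, 4.5]
grip_width: 0.524
grip_force: 63.4
```

Call:
apply_moves(targets=[[30, [0, 0, -1], [0, 0, 0]], [30, [0, 0, -2], [0, 0, 0]], [30, [0, 0, -2], [0, 0, 0]], [30, [0, 0, -2], [0, 0, 0]]])

```text
time_s: 13.5
eef_pos: [536.5, 284.5, 24.7]
ee_rot: [-0.002, 0.005, 1.0, -0.002]
force: [-15.9, -11.7, 18.9]
grip_width: 0.526
grip_force: 65.0
```

Call:
apply_moves(targets=[[62, [0, 0, -2], [0, 0, 0]], [62, [0, 0, 0], [0, 0, 0]], [62, [0, 0, 0], [0, 0, 0]], [62, [0, 0, 10], [0, 0, 0]], [62, [0, 0, 50], [0, 0, 0]], [62, [0, 0, 100], [0, 0, 0]], [62, [-20, -440, 100], [0, 0, -97]], [62, [-20, -440, 100], [0, 0, -97]], [62, [-20, -440, 100], [0, 0, -97]], [62, [-20, -440, 100], [0, 0, -97]], [62, [-20, -440, 100], [0, 0, -97]], [62, [-20, -440, 100], [0, 0, -97]], [62, [-20, -440, 100], [0, 0, -97]], [62, [-20, -440, 100], [0, 0, -97]], [62, [-20, -440, 100], [0, 0, -97]], [62, [-20, -440, 100], [0, 0, -97]], [62, [-20, -440, 100], [0, 0, -97]], [62, [-20, -440, 100], [0, 0, -97]], [62, [-20, -440, 100], [0, 0, -97]], [62, [-20, -440, 100], [0, 0, -97]]])

```text
time_s: 15.5
eef_pos: [518.3, -154.3, 123.8]
ee_rot: [0.0, 0.753, 0.659, 0.0]
force: [-0.8, 0.3, -0.8]
grip_width: 0.728
grip_force: 0.0
```

Run:
```python
from h import *
tops("top");tops("side");s=ctrl.sense();print(s["eef_pos"],s["ee_rot"])
```

```text
top [ 454.3 -415.1] [97.7 45.9] long axis 83.1 z 45.5 [ 87. 117. 132.]
top [538.4 284.2] [46.5 92.6] long axis -1.0 z 48.9 [194. 178. 163.]
side [ 452.5 -416.3] [96.5 46.6] long axis 83.4 z 44.8 [ 89. 124. 146.]
side [ 505.4 -197.4] [100.5  46.8] long axis 81.4 z 43.6 [220. 188. 166.]
side [ 584.4 -210. ] [101.3  46.8] long axis 83.1 z 43.9 [219. 186. 162.]
[ 518.20303839 -154.25839737  123.56564749] [1.69044227e-04 7.52652829e-01 6.58417562e-01 7.15003937e-05]
```

Call:
apply_moves(targets=[[62, [-11, -44, 0], [0, 0, 0]], [62, [-11, -44, 0], [0, 0, 0]], [62, [-11, -44, -40], [0, 0, 0]], [62, [-11, -44, -80], [0, 0, 0]], [62, [-11, -44, -95], [0, 0, 0]], [62, [-11, -44, -104], [0, 0, 0]], [62, [-11, -44, -104], [0, 0, 0]], [62, [-11, -44, -104], [0, 0, 0]], [30, [-11, -44, -104], [0, 0, 0]], [30, [-11, -44, -104], [0, 0, 0]], [30, [-11, -44, -104], [0, 0, 0]], [30, [-11, -44, -104], [0, 0, 0]], [30, [-11, -44, -104], [0, 0, 0]], [30, [-11, -44, -94], [0, 0, 0]], [30, [-11, -44, -70], [0, 0, 0]], [30, [-11, -44, -30], [0, 0, 0]], [30, [-11, -44, 6], [0, 0, 0]], [30, [-11, -44, 6], [0, 0, 0]], [30, [-11, -44, 6], [0, 0, 0]]])

```text
time_s: 17.5
eef_pos: [507.1, -198.3, 129.9]
ee_rot: [0.001, 0.753, 0.658, 0.0]
force: [0.2, -0.0, -3.1]
grip_width: 0.52
grip_force: 62.1
```

Call:
apply_moves(targets=[[30, [17, 373, 0], [0, 0, 97]], [30, [17, 373, 0], [0, 0, 97]], [30, [17, 373, 0], [0, 0, 97]], [30, [17, 373, 0], [0, 0, 97]], [30, [17, 373, 0], [0, 0, 97]], [30, [17, 373, 0], [0, 0, 97]], [30, [17, 373, 0], [0, 0, 97]], [30, [17, 373, 0], [0, 0, 97]], [30, [17, 373, 0], [0, 0, 97]], [30, [17, 373, 0], [0, 0, 97]], [30, [17, 373, 0], [0, 0, 97]], [30, [17, 373, 0], [0, 0, 97]], [30, [17, 373, -45], [0, 0, 97]], [30, [17, 373, -80], [0, 0, 97]], [30, [17, 373, -95], [0, 0, 97]], [30, [17, 373, -100], [0, 0, 97]], [30, [17, 373, -103], [0, 0, 97]], [30, [17, 373, -103], [0, 0, 97]], [30, [17, 373, -103], [0, 0, 97]]])

```text
time_s: 19.4
eef_pos: [524.5, 174.7, 27.1]
ee_rot: [0.001, 0.006, 1.0, 0.0]
force: [-0.2, -0.3, -1.9]
grip_width: 0.524
grip_force: 62.0
```

Call:
apply_moves(targets=[[30, [0, 5, -1], [0, 0, 0]], [30, [0, 9, -1], [0, 0, 0]], [30, [0, 11, -1], [0, 0, 0]], [30, [0, 12, -1], [0, 0, 0]], [30, [0, 13, -1], [0, 0, 0]], [30, [0, 13, -1], [0, 0, 0]], [30, [4, 13, -1], [0, 0, 0]], [30, [8, 13, -1], [0, 0, 0]], [30, [10, 13, -1], [0, 0, 0]], [30, [11, 13, -1], [0, 0, 0]], [30, [12, 13, -1], [0, 0, 0]], [30, [12, 13, -1], [0, 0, 0]], [30, [12, 13, -1], [0, 0, 0]]])

```text
time_s: 20.7
eef_pos: [534.1, 186.5, 25.0]
ee_rot: [-0.003, 0.006, 1.0, -0.001]
force: [-9.2, -9.0, 5.1]
grip_width: 0.524
grip_force: 63.2
```

Call:
apply_moves(targets=[[30, [0, 0, -1], [0, 0, 0]], [30, [0, 0, -2], [0, 0, 0]], [30, [0, 0, -2], [0, 0, 0]], [62, [0, 0, -2], [0, 0, 0]], [62, [0, 0, 0], [0, 0, 0]], [62, [0, 0, 0], [0, 0, 0]], [62, [0, 0, 10], [0, 0, 0]], [62, [0, 0, 50], [0, 0, 0]], [62, [0, 0, 100], [0, 0, 0]], [62, [20, -350, 100], [0, 0, -97]], [62, [20, -350, 100], [0, 0, -97]], [62, [20, -350, 100], [0, 0, -97]], [62, [20, -350, 100], [0, 0, -97]], [62, [20, -350, 100], [0, 0, -97]], [62, [20, -350, 100], [0, 0, -97]], [62, [20, -350, 100], [0, 0, -97]], [62, [20, -350, 100], [0, 0, -97]], [62, [20, -350, 100], [0, 0, -97]], [62, [20, -350, 100], [0, 0, -97]], [62, [20, -350, 100], [0, 0, -97]]])

```text
time_s: 22.7
eef_pos: [556.2, -162.4, 126.0]
ee_rot: [0.0, 0.741, 0.672, 0.0]
force: [0.3, -0.0, 0.4]
grip_width: 0.73
grip_force: 0.0
```

Run:
```python
from h import *
tops("top");tops("side");s=ctrl.sense();print(s["eef_pos"],s["ee_rot"])
```

```text
top [ 454.3 -415.1] [98.1 46. ] long axis 83.2 z 45.1 [ 85.  115.  129.5]
top [538.3 283.8] [46.6 92.6] long axis -1.1 z 49.0 [190.  174.  159.5]
top [534.7 185.8] [45.6 92. ] long axis -0.4 z 49.1 [192. 176. 162.]
side [ 452.6 -416.3] [98.7 46.8] long axis 83.2 z 44.7 [ 91.5 123.  145. ]
side [ 584.5 -209.2] [98.7 46.9] long axis 83.0 z 43.5 [218.  180.5 159. ]
[ 556.25582246 -162.32036805  125.89167724] [2.81868698e-04 7.39166458e-01 6.73522716e-01 1.38945410e-04]
```

Call:
apply_moves(targets=[[62, [30, -46, 0], [0, 0, -2.5]], [62, [30, -46, 0], [0, 0, -2.5]], [62, [30, -46, -40], [0, 0, -2.5]], [62, [30, -46, -80], [0, 0, -2.5]], [62, [30, -46, -97], [0, 0, -2.5]], [62, [30, -46, -106], [0, 0, -2.5]], [62, [30, -46, -106], [0, 0, -2.5]], [62, [30, -46, -106], [0, 0, -2.5]], [30, [30, -46, -106], [0, 0, -2.5]], [30, [30, -46, -106], [0, 0, -2.5]], [30, [30, -46, -106], [0, 0, -2.5]], [30, [30, -46, -106], [0, 0, -2.5]], [30, [30, -46, -106], [0, 0, -2.5]], [30, [30, -46, -96], [0, 0, -2.5]], [30, [30, -46, -70], [0, 0, -2.5]], [30, [30, -46, -30], [0, 0, -2.5]], [30, [30, -46, 4], [0, 0, -2.5]], [30, [30, -46, 4], [0, 0, -2.5]], [30, [30, -46, 4], [0, 0, -2.5]]])

```text
time_s: 24.7
eef_pos: [586.0, -208.2, 129.8]
ee_rot: [0.0, 0.753, 0.658, 0.0]
force: [-0.2, -0.4, -2.5]
grip_width: 0.525
grip_force: 63.1
```

Call:
apply_moves(targets=[[30, [-64, 285, 0], [0, 0, 97]], [30, [-64, 285, 0], [0, 0, 97]], [30, [-64, 285, 0], [0, 0, 97]], [30, [-64, 285, 0], [0, 0, 97]], [30, [-64, 285, 0], [0, 0, 97]], [30, [-64, 285, 0], [0, 0, 97]], [30, [-64, 285, 0], [0, 0, 97]], [30, [-64, 285, 0], [0, 0, 97]], [30, [-64, 285, 0], [0, 0, 97]], [30, [-64, 285, 0], [0, 0, 97]], [30, [-64, 285, 0], [0, 0, 97]], [30, [-64, 285, 0], [0, 0, 97]], [30, [-64, 285, -45], [0, 0, 97]], [30, [-64, 285, -80], [0, 0, 97]], [30, [-64, 285, -95], [0, 0, 97]], [30, [-64, 285, -100], [0, 0, 97]], [30, [-64, 285, -103], [0, 0, 97]], [30, [-64, 285, -103], [0, 0, 97]], [30, [-64, 285, -103], [0, 0, 97]]])

```text
time_s: 26.6
eef_pos: [522.5, 76.7, 27.0]
ee_rot: [0.001, 0.007, 1.0, -0.0]
force: [0.4, 0.0, -1.3]
grip_width: 0.527
grip_force: 62.7
```

Call:
apply_moves(targets=[[30, [0, 5, 0], [0, 0, 0]], [30, [0, 9, 0], [0, 0, 0]], [30, [0, 11, 0], [0, 0, 0]], [30, [0, 12, 0], [0, 0, 0]], [30, [0, 13, 0], [0, 0, 0]], [30, [0, 13, 0], [0, 0, 0]], [30, [4, 13, 0], [0, 0, 0]], [30, [8, 13, 0], [0, 0, 0]], [30, [10, 13, 0], [0, 0, 0]], [30, [11, 13, 0], [0, 0, 0]], [30, [12, 13, 0], [0, 0, 0]], [30, [13, 13, 0], [0, 0, 0]], [30, [13, 13, 0], [0, 0, 0]], [30, [13, 13, 0], [0, 0, 0]]])

```text
time_s: 28.0
eef_pos: [533.6, 88.5, 25.6]
ee_rot: [-0.002, 0.006, 1.0, -0.001]
force: [-4.9, -9.3, -2.4]
grip_width: 0.527
grip_force: 62.9
```

Push slightly more in x, set it down, release, and rise clear for a look.

Call:
apply_moves(targets=[[30, [1, 0, 0], [0, 0, 0]], [30, [1, 0, -2], [0, 0, 0]], [30, [1, 0, -3], [0, 0, 0]], [30, [1, 0, -3], [0, 0, 0]], [62, [1, 0, -3], [0, 0, 0]], [62, [1, 0, 0], [0, 0, 0]], [62, [1, 0, 0], [0, 0, 0]], [62, [1, 0, 10], [0, 0, 0]], [62, [0, 0, 50], [0, 0, 0]], [62, [0, 0, 100], [0, 0, 0]], [0, [-150, -50, 100], [0, 0, 0]], [0, [-150, -50, 100], [0, 0, 0]], [0, [-150, -50, 100], [0, 0, 0]], [0, [-150, -50, 100], [0, 0, 0]], [0, [-150, -50, 100], [0, 0, 0]], [0, [-150, -50, 100], [0, 0, 0]]])

```text
time_s: 29.6
eef_pos: [386.5, 39.6, 127.0]
ee_rot: [0.001, 0.007, 1.0, -0.0]
force: [0.7, 0.5, 1.0]
grip_width: 0.001
grip_force: 0.0
```

Run:
```python
from h import *
p=tops("top");tops("side");s=ctrl.sense();print(s["eef_pos"],s["ee_rot"])
cv2.imwrite("pics/t5.png",cv2.resize(p[180:280,150:310],None,fx=5,fy=5,interpolation=cv2.INTER_CUBIC))
```

```text
top [ 454.6 -413.9] [95.8 46.1] long axis 83.3 z 45.6 [ 88. 119. 134.]
top [535.4  88.4] [45.9 94.6] long axis -0.6 z 48.7 [202.  187.5 174. ]
top [538.4 284. ] [46.5 92.4] long axis -0.9 z 49.0 [197. 181. 166.]
top [534.6 186.3] [45.5 92.2] long axis -1.2 z 49.1 [199. 183. 169.]
side [ 452.7 -415.9] [97.1 46.6] long axis 83.7 z 44.7 [ 93. 127. 148.]
side [533.1  87. ] [96.4 55.2] long axis 0.1 z 47.1 [222. 193. 162.]
side [531.9 182.9] [95.1 55.9] long axis 0.0 z 47.0 [223. 194. 160.]
side [534.8 282.5] [53.4 94.8] long axis -2.0 z 46.5 [224. 191. 166.]
[386.35600288  39.81054617 126.52284702] [ 4.54004790e-04  6.27470548e-03  9.99980210e-01 -3.87609458e-05]
```

View pics/t5.png

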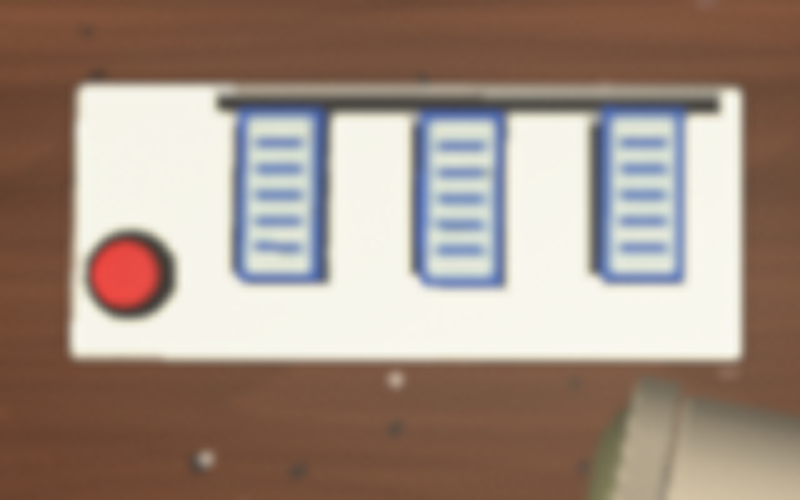

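The fresh cassettes are at crop (282,195), (460,198) and (643,193). The middle one shows a slight gap at the back stop, so I'll push each home with closed fingers, starting with bay 1.

Call:
apply_moves(targets=[[0, [69, 147, 0], [0, 0, 0]], [0, [69, 147, 0], [0, 0, 0]], [0, [69, 147, 0], [0, 0, 0]], [0, [69, 147, 0], [0, 0, 0]], [0, [69, 147, -50], [0, 0, 0]], [0, [69, 147, -90], [0, 0, 0]], [0, [69, 147, -106], [0, 0, 0]], [0, [69, 147, -106], [0, 0, 0]], [0, [75, 147, -106], [0, 0, 0]], [0, [82, 147, -106], [0, 0, 0]], [0, [86, 147, -106], [0, 0, 0]], [0, [88, 147, -106], [0, 0, 0]], [0, [90, 147, -106], [0, 0, 0]], [0, [90, 147, -106], [0, 0, 0]]])

```text
time_s: 31.1
eef_pos: [475.3, 186.7, 20.5]
ee_rot: [0.0, 0.007, 1.0, 0.0]
force: [-0.1, -0.5, 0.4]
grip_width: -0.004
grip_force: 0.0
```

Call:
apply_moves(targets=[[0, [1, 0, 0], [0, 0, 0]], [0, [2, 0, 0], [0, 0, 0]], [0, [3, 0, 0], [0, 0, 0]], [0, [4, 0, 0], [0, 0, 0]], [0, [4, 0, 0], [0, 0, 0]], [0, [4, 0, 0], [0, 0, 0]]])

```text
time_s: 31.7
eef_pos: [477.5, 186.7, 20.2]
ee_rot: [-0.002, 0.006, 1.0, -0.0]
force: [-11.1, -0.6, 8.3]
grip_width: 0.0
grip_force: 5.2
```

Call:
apply_moves(targets=[[0, [1, 0, 0], [0, 0, 0]], [0, [2, 0, 0], [0, 0, 0]], [0, [2, 0, 0], [0, 0, 0]], [0, [2, 0, 0], [0, 0, 0]]])

```text
time_s: 32.1
eef_pos: [477.4, 186.7, 20.2]
ee_rot: [-0.005, 0.006, 1.0, -0.001]
force: [-21.8, -1.0, 17.5]
grip_width: -0.0
grip_force: 10.7
```

Call:
apply_moves(targets=[[0, [-20, 0, 0], [0, 0, 0]], [0, [-20, 48, 0], [0, 0, 0]], [0, [-20, 98, 0], [0, 0, 0]], [0, [-20, 98, 0], [0, 0, 0]], [0, [-10, 98, 0], [0, 0, 0]], [0, [-6, 98, 0], [0, 0, 0]], [0, [-3, 98, 0], [0, 0, 0]], [0, [-2, 98, 0], [0, 0, 0]], [0, [-1, 98, 0], [0, 0, 0]], [0, [0, 98, 0], [0, 0, 0]], [0, [0, 98, 0], [0, 0, 0]], [0, [0, 98, 0], [0, 0, 0]]])

```text
time_s: 33.3
eef_pos: [478.5, 283.6, 20.2]
ee_rot: [-0.004, 0.007, 1.0, -0.001]
force: [-16.5, -1.9, 11.9]
grip_width: -0.001
grip_force: 8.1
```

Call:
apply_moves(targets=[[0, [-20, 0, 0], [0, 0, 0]], [0, [-20, -48, 0], [0, 0, 0]], [0, [-20, -98, 0], [0, 0, 0]], [0, [-20, -148, 0], [0, 0, 0]], [0, [-20, -196, 0], [0, 0, 0]], [0, [-20, -196, 0], [0, 0, 0]], [0, [-10, -196, 0], [0, 0, 0]], [0, [-6, -196, 0], [0, 0, 0]], [0, [-4, -196, 0], [0, 0, 0]], [0, [-3, -196, 0], [0, 0, 0]], [0, [-2, -196, 0], [0, 0, 0]], [0, [-1, -196, 0], [0, 0, 0]], [0, [-1, -196, 0], [0, 0, 0]]])

```text
time_s: 34.6
eef_pos: [476.3, 89.7, 19.8]
ee_rot: [-0.005, 0.005, 1.0, -0.0]
force: [-22.0, -6.7, 17.4]
grip_width: 0.003
grip_force: 10.7
```

Call:
apply_moves(targets=[[0, [-20, 0, 2], [0, 0, 0]], [0, [-20, -40, 2], [0, 0, 0]], [0, [-20, -62, 2], [0, 0, 0]], [0, [-20, -62, 2], [0, 0, 0]], [0, [20, -62, 2], [0, 0, 0]], [0, [55, -62, 2], [0, 0, 0]], [0, [55, -62, 2], [0, 0, 0]], [0, [55, -52, 2], [0, 0, 0]], [0, [55, -47, 2], [0, 0, 0]], [0, [55, -45, 2], [0, 0, 0]], [0, [55, -43, 2], [0, 0, 0]], [0, [55, -43, 2], [0, 0, 0]]])

```text
time_s: 35.8
eef_pos: [534.9, 46.0, 22.4]
ee_rot: [-0.0, 0.006, 1.0, 0.0]
force: [-0.4, -0.4, -0.2]
grip_width: -0.001
grip_force: 0.0
```

Call:
apply_moves(targets=[[0, [0, 1, 0], [0, 0, 0]], [0, [0, 2, 0], [0, 0, 0]], [0, [0, 3, 0], [0, 0, 0]], [0, [0, 4, 0], [0, 0, 0]], [0, [0, 4, 0], [0, 0, 0]], [0, [0, 4, 0], [0, 0, 0]]])

```text
time_s: 36.4
eef_pos: [535.1, 49.7, 22.3]
ee_rot: [-0.0, 0.007, 1.0, 0.0]
force: [-0.1, -0.7, -0.9]
grip_width: -0.0
grip_force: 0.0
```

Call:
apply_moves(targets=[[0, [0, 1, 0], [0, 0, 0]], [0, [0, 2, 0], [0, 0, 0]], [0, [0, 3, 0], [0, 0, 0]], [0, [0, 4, 0], [0, 0, 0]], [0, [0, 4, 0], [0, 0, 0]], [0, [0, 4, 0], [0, 0, 0]]])

```text
time_s: 37.0
eef_pos: [535.2, 52.0, 22.7]
ee_rot: [-0.0, 0.006, 1.0, -0.001]
force: [-3.4, -12.0, 3.3]
grip_width: 0.001
grip_force: 6.2
```

Call:
apply_moves(targets=[[0, [0, -10, 0], [0, 0, 0]], [0, [0, -10, 45], [0, 0, 0]], [0, [0, -10, 45], [0, 0, 0]], [0, [1, 38, 45], [0, 0, 0]], [0, [1, 88, 45], [0, 0, 0]], [0, [1, 88, 45], [0, 0, 0]], [0, [1, 88, 0], [0, 0, 0]], [0, [1, 88, 0], [0, 0, 0]], [0, [1, 94, 0], [0, 0, 0]], [0, [1, 96, 0], [0, 0, 0]], [0, [1, 97, 0], [0, 0, 0]], [0, [1, 98, 0], [0, 0, 0]], [0, [1, 98, 0], [0, 0, 0]]])

```text
time_s: 38.3
eef_pos: [537.0, 150.0, 24.1]
ee_rot: [0.001, 0.006, 1.0, -0.001]
force: [-2.8, -11.1, 4.4]
grip_width: -0.001
grip_force: 5.9
```

Call:
apply_moves(targets=[[0, [0, -10, 0], [0, 0, 0]], [0, [0, -10, 45], [0, 0, 0]], [0, [0, -10, 45], [0, 0, 0]], [0, [1, 38, 45], [0, 0, 0]], [0, [1, 88, 45], [0, 0, 0]], [0, [1, 88, 45], [0, 0, 0]], [0, [1, 88, 0], [0, 0, 0]], [0, [1, 88, 0], [0, 0, 0]], [0, [1, 94, 0], [0, 0, 0]], [0, [1, 96, 0], [0, 0, 0]], [0, [1, 97, 0], [0, 0, 0]], [0, [1, 98, 0], [0, 0, 0]], [0, [1, 98, 0], [0, 0, 0]]])

```text
time_s: 39.6
eef_pos: [538.1, 248.0, 24.4]
ee_rot: [0.001, 0.006, 1.0, -0.001]
force: [-2.6, -12.5, 5.8]
grip_width: -0.001
grip_force: 6.2
```

Call:
apply_moves(targets=[[0, [0, -10, 0], [0, 0, 0]], [0, [0, -10, 45], [0, 0, 0]], [0, [0, -10, 95], [0, 0, 0]], [66, [-85, -665, 105], [0, 0, -96]], [66, [-85, -665, 105], [0, 0, -96]], [66, [-85, -665, 105], [0, 0, -96]], [66, [-85, -665, 105], [0, 0, -96]], [66, [-85, -665, 105], [0, 0, -96]], [66, [-85, -665, 105], [0, 0, -96]], [66, [-85, -665, 105], [0, 0, -96]], [66, [-85, -665, 105], [0, 0, -96]], [66, [-85, -665, 105], [0, 0, -96]], [66, [-85, -665, 105], [0, 0, -96]], [66, [-85, -665, 105], [0, 0, -96]], [66, [-85, -665, 105], [0, 0, -96]], [66, [-85, -665, 105], [0, 0, -96]], [66, [-85, -665, 105], [0, 0, -96]], [66, [-85, -665, 105], [0, 0, -96]], [66, [-85, -665, 105], [0, 0, -96]], [66, [-85, -665, 105], [0, 0, -96]]])

```text
time_s: 41.6
eef_pos: [452.6, -413.9, 127.8]
ee_rot: [0.0, 0.747, 0.665, 0.0]
force: [-0.5, 0.3, 0.5]
grip_width: 0.774
grip_force: 0.0
```

Run:
```python
from h import *
p=tops("top");q=tops("side");s=ctrl.sense();print(s["eef_pos"],s["ee_rot"])
cv2.imwrite("pics/t6.png",np.hstack([cv2.resize(p[170:290,150:310],None,fx=2.4,fy=2.4),cv2.resize(q[130:250,200:360],None,fx=2.4,fy=2.4)]))
```

```text
top [535.4  88.4] [45.9 94.1] long axis -0.6 z 48.9 [199. 184. 171.]
top [538.3 283.7] [46.6 92.9] long axis -1.8 z 49.1 [195.  178.5 163.5]
top [537.5 185.7] [45.8 92.2] long axis -0.4 z 49.0 [197. 181. 168.]
top [ 454.5 -413.4] [94.3 45.9] long axis 83.4 z 45.5 [ 88. 117. 133.]
side [ 452.7 -416.1] [96.3 47.2] long axis 82.7 z 44.8 [ 93. 125. 147.]
side [534.7 184.5] [95.9 53.2] long axis 0.2 z 46.8 [221.5 187.  160. ]
side [534.6 281.9] [95.2 55.5] long axis 0.7 z 46.3 [222. 188. 162.]
side [546.   87.2] [69.8 52.9] long axis 0.9 z 46.8 [222. 194. 165.]
[ 452.645678   -414.13504557  127.7263034 ] [1.32202918e-04 7.46960521e-01 6.64868379e-01 4.22039951e-05]
```

View pics/t6.png

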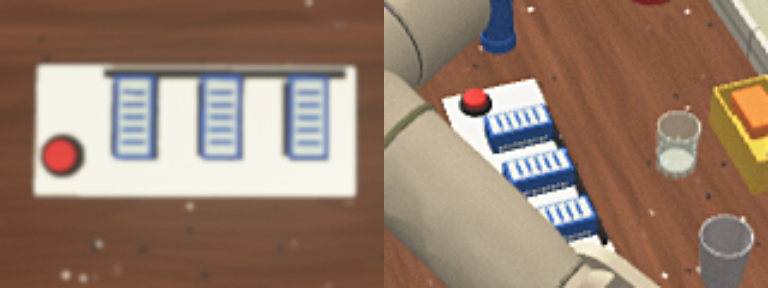

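All three fresh cassettes are flush in the dock, in the left half at (134,117), (221,117) and (309,117). Now fetch the spent one.

Call:
apply_moves(targets=[[66, [1, -1, -50], [0, 0, 0]], [66, [1, -1, -85], [0, 0, 0]], [66, [1, -1, -106], [0, 0, 0]], [66, [1, -1, -106], [0, 0, 0]], [66, [1, -1, -106], [0, 0, 0]], [30, [1, -1, -106], [0, 0, 0]], [30, [1, -1, -106], [0, 0, 0]], [30, [1, -1, -106], [0, 0, 0]], [30, [1, -1, -106], [0, 0, 0]], [30, [1, -1, -106], [0, 0, 0]], [30, [1, -1, -96], [0, 0, 0]], [30, [1, -1, -60], [0, 0, 0]], [30, [1, -1, -20], [0, 0, 0]], [30, [1, -1, -10], [0, 0, 0]], [30, [1, -1, -10], [0, 0, 0]], [30, [1, -1, -10], [0, 0, 0]]])

```text
time_s: 43.3
eef_pos: [452.7, -415.7, 116.1]
ee_rot: [-0.001, 0.748, 0.664, 0.0]
force: [-0.8, 0.5, -2.1]
grip_width: 0.526
grip_force: 62.6
```

Run:
```python
from h import *
s=ctrl.sense();print(s["eef_pos"],s["ee_rot"])
p,d=capture("side");C=cloud("side",d);x,y,z=np.moveaxis(C,-1,0)
H=hsv(p);
for nm,a,b in(("saucer",0,1),):
    g=(H[...,0]>45)&(H[...,0]<80)&(H[...,1]>120)
    print(rect("side",blobs(g,300)[0],13))
cv2.imwrite("pics/s7.png",cv2.resize(p[240:420,200:440],None,fx=3,fy=3))
```

```text
[ 452.68112132 -415.74443858  116.12977753] [-1.00980410e-03  7.47502352e-01  6.64258387e-01  1.00311450e-04]
[ 450.4 -425.1  146.9  129.3  -16. ]
```

View pics/s7.png

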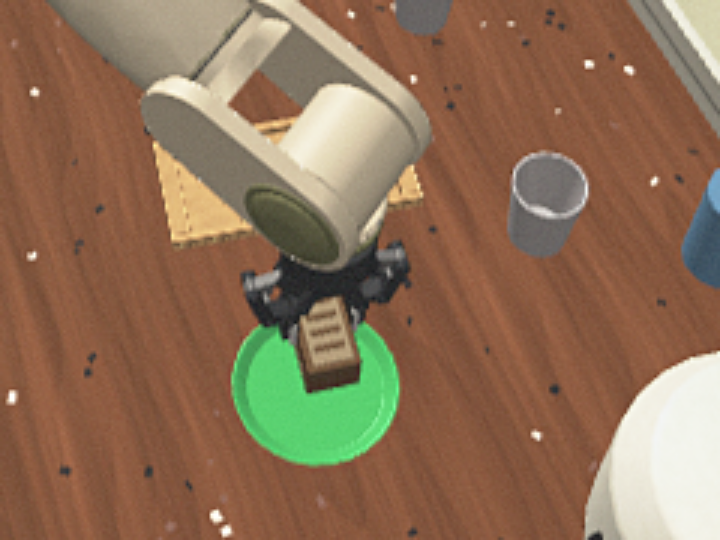

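Spent cassette is gripped squarely at crop (330,345), and the empty tray is visible. Carry it over the middle cavity.

Call:
apply_moves(targets=[[30, [54, 218, 0], [0, 0, -1]], [30, [54, 218, 0], [0, 0, -1]], [30, [54, 218, 0], [0, 0, -1]], [30, [54, 218, 0], [0, 0, -1]], [30, [54, 218, 0], [0, 0, -1]], [30, [54, 218, 0], [0, 0, -1]], [30, [54, 218, -40], [0, 0, -1]], [30, [54, 218, -65], [0, 0, -1]], [30, [54, 218, -75], [0, 0, -1]], [30, [54, 218, -75], [0, 0, -1]], [30, [54, 218, -75], [0, 0, -1]]])

```text
time_s: 44.45
eef_pos: [507.5, -199.0, 43.0]
ee_rot: [0.001, 0.753, 0.658, 0.0]
force: [0.3, 0.6, -0.5]
grip_width: 0.525
grip_force: 62.5
```

Run:
```python
from h import *
s=ctrl.sense();print(s["eef_pos"],s["ee_rot"],s["grip_width"])
p,d=capture("side");C=cloud("side",d);x,y,z=np.moveaxis(C,-1,0)
cv2.imwrite("pics/s8.png",cv2.resize(p[240:340,220:370],None,fx=5,fy=5))
```

```text
[ 507.45561632 -199.00291328   43.01730745] [5.10683666e-04 7.53417166e-01 6.57542622e-01 1.14821959e-04] 0.5251326871883512
```

View pics/s8.png

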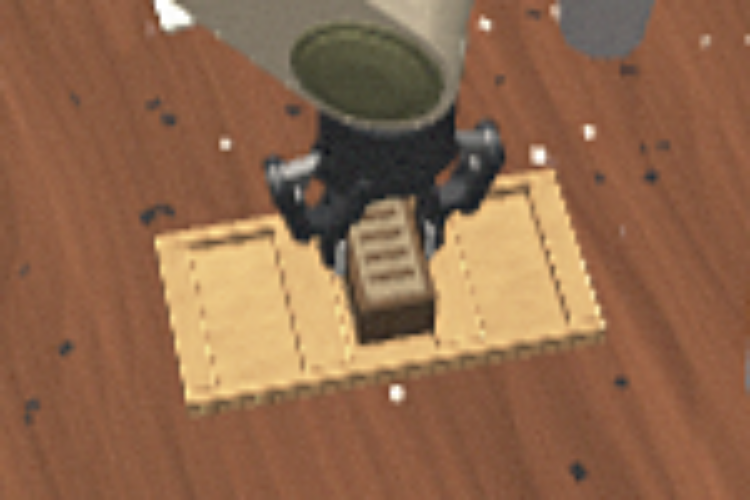

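Call:
apply_moves(targets=[[30, [0, 1, -6], [0, 0, 0]], [30, [0, 1, -12], [0, 0, 0]], [30, [0, 1, -16], [0, 0, 0]], [30, [0, 1, -20], [0, 0, 0]], [30, [0, 1, -22], [0, 0, 0]], [30, [0, 1, -23], [0, 0, 0]], [30, [0, 1, -23], [0, 0, 0]]])

```text
time_s: 45.2
eef_pos: [507.1, -197.2, 22.3]
ee_rot: [0.0, 0.753, 0.658, -0.0]
force: [-14.4, 7.6, 34.3]
grip_width: 0.522
grip_force: 66.9
```

Call:
apply_moves(targets=[[60, [0, 0, 2], [0, 0, 0]], [60, [0, 0, 2], [0, 0, 0]], [60, [0, 0, 2], [0, 0, 0]], [60, [0, 0, 12], [0, 0, 0]], [60, [0, 0, 60], [0, 0, 0]], [60, [0, 0, 110], [0, 0, 0]], [20, [-100, 180, 110], [0, 0, 0]], [0, [-100, 180, 110], [0, 0, 0]], [0, [-100, 180, 110], [0, 0, 0]], [0, [-100, 180, 110], [0, 0, 0]], [0, [-100, 180, 110], [0, 0, 0]], [0, [-100, 180, 110], [0, 0, 0]]])

```text
time_s: 46.4
eef_pos: [407.1, -16.7, 130.0]
ee_rot: [0.001, 0.753, 0.658, 0.0]
force: [0.8, -0.4, -0.1]
grip_width: 0.001
grip_force: 0.0
```

Run:
```python
from h import *
p=tops("top");tops("side");s=ctrl.sense();print(s["eef_pos"],s["ee_rot"])
cv2.imwrite("pics/t9.png",cv2.resize(p[160:290,150:420],None,fx=2.9,fy=2.9))
for n in("top","side"):
    _,d=capture(n);P=cloud(n,d).reshape(-1,3);k=(abs(P[:,0]-506)<30)&(abs(P[:,1]+197)<45)&(P[:,2]>36)&(P[:,2]<65);Q=P[k]
    A=np.c_[Q[:,:2]-[507,-197],np.ones(len(Q))];print(n,np.linalg.lstsq(A,Q[:,2],rcond=None)[0].round(4))
```

```text
top [535.4  88.4] [45.9 94.2] long axis -0.6 z 48.8 [201. 187. 173.]
top [ 508.2 -195.4] [95.6 45.9] long axis 82.3 z 44.6 [ 92. 122. 145.]
top [538.5 283.8] [46.2 92.9] long axis -1.4 z 48.8 [196.5 179.5 165. ]
top [537.4 185.8] [45.7 92.1] long axis -0.6 z 49.2 [198. 183. 169.]
side [ 506.3 -196.2] [100.2  46.8] long axis 82.3 z 43.5 [ 92. 122. 148.]
side [533.9  86.1] [53.5 96.5] long axis -2.4 z 47.2 [223. 187. 161.]
side [540.4 184.6] [54.8 85.3] long axis -0.8 z 46.6 [225.  188.  156.5]
[407.94897615 -18.09645098 129.73400254] [6.09059862e-04 7.53370724e-01 6.57595705e-01 2.62556263e-04]
top [ 1.250e-02 -1.600e-03  4.454e+01]
side [9.00000e-04 2.60000e-03 4.38874e+01]
```

View pics/t9.png

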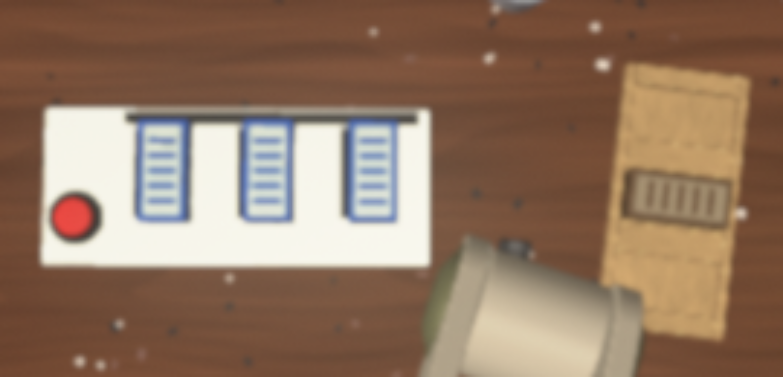

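Spent cassette is seated in the middle cavity at (680,199), level and at the fresh cassettes' original height. The dock is unchanged and the button is at (74,216). Now the button.

Call:
apply_moves(targets=[[0, [87, 391, 0], [0, 0, 0]], [0, [87, 391, 0], [0, 0, 0]], [0, [87, 391, 0], [0, 0, 0]], [0, [87, 391, 0], [0, 0, 0]], [0, [87, 391, 0], [0, 0, 0]], [0, [87, 391, 0], [0, 0, 0]], [0, [87, 391, 0], [0, 0, 0]], [0, [87, 391, 0], [0, 0, 0]], [0, [87, 391, 0], [0, 0, 0]], [0, [87, 391, 0], [0, 0, 0]], [0, [87, 391, -45], [0, 0, 0]], [0, [87, 391, -80], [0, 0, 0]], [0, [87, 391, -90], [0, 0, 0]], [0, [87, 391, -94], [0, 0, 0]], [0, [87, 391, -94], [0, 0, 0]]])

```text
time_s: 48.1
eef_pos: [495.0, 373.3, 36.6]
ee_rot: [0.0, 0.754, 0.657, 0.001]
force: [-0.1, -0.0, -0.3]
grip_width: -0.001
grip_force: 0.0
```

Call:
apply_moves(targets=[[0, [0, 0, -3], [0, 0, 0]], [0, [0, 0, -6], [0, 0, 0]], [0, [0, 0, -9], [0, 0, 0]], [0, [0, 0, -11], [0, 0, 0]], [0, [0, 0, -13], [0, 0, 0]], [0, [0, 0, -13], [0, 0, 0]]])

```text
time_s: 48.7
eef_pos: [494.8, 374.0, 23.9]
ee_rot: [0.0, 0.753, 0.658, 0.001]
force: [-2.7, -2.3, 12.7]
grip_width: -0.001
grip_force: 6.5
```

Call:
apply_moves(targets=[[0, [0, 0, -1], [0, 0, 0]], [0, [0, 0, -1.5], [0, 0, 0]], [0, [0, 0, -1.5], [0, 0, 0]], [0, [0, 0, -1.5], [0, 0, 0]]])

```text
time_s: 49.1
eef_pos: [494.8, 374.0, 23.7]
ee_rot: [0.001, 0.753, 0.658, 0.001]
force: [-5.8, -4.4, 24.0]
grip_width: 0.004
grip_force: 11.8
```

Bottomed out at z = 23.7 with 24 N. Release, retreat, and do the final check.

Call:
apply_moves(targets=[[0, [0, 0, 8], [0, 0, 0]], [0, [0, 0, 50], [0, 0, 0]], [0, [0, 0, 100], [0, 0, 0]], [0, [0, 0, 150], [0, 0, 0]], [0, [-150, 0, 150], [0, 0, 0]], [0, [-150, 0, 150], [0, 0, 0]], [0, [-150, 0, 150], [0, 0, 0]], [0, [-150, 0, 150], [0, 0, 0]], [0, [-150, 0, 150], [0, 0, 0]], [0, [-150, 0, 150], [0, 0, 0]]])

```text
time_s: 50.1
eef_pos: [345.0, 373.8, 170.8]
ee_rot: [0.0, 0.753, 0.658, 0.0]
force: [-0.2, 0.2, -0.2]
grip_width: 0.004
grip_force: 0.0
```

Run:
```python
from h import *
p=tops("top");tops("side");s=ctrl.sense();print(s["eef_pos"],s["time_s"])
cv2.imwrite("pics/t10.png",p)
```

```text
top [535.5  88.4] [45.9 94.4] long axis -0.6 z 48.8 [205. 191. 177.]
top [ 508.1 -195.7] [96.3 46.1] long axis 82.3 z 44.5 [ 95. 124. 147.]
top [538.4 284.1] [46.8 92.6] long axis -1.2 z 49.0 [201. 184. 170.]
top [537.5 185.8] [45.9 92.2] long axis -0.3 z 48.8 [203. 187. 173.]
side [ 506.7 -196.2] [100.2  47.4] long axis 82.6 z 43.7 [ 91. 122. 146.]
side [533.5  87. ] [54.7 95.7] long axis -0.0 z 47.3 [222. 195. 166.]
side [534.  185.3] [54.2 95.2] long axis -0.5 z 47.1 [222. 186. 157.]
side [534.5 281.8] [56.7 95.6] long axis -0.2 z 46.6 [223.  191.  165.5]
[345.07987751 373.60605723 170.57305971] 50.2
```

View pics/t10.png

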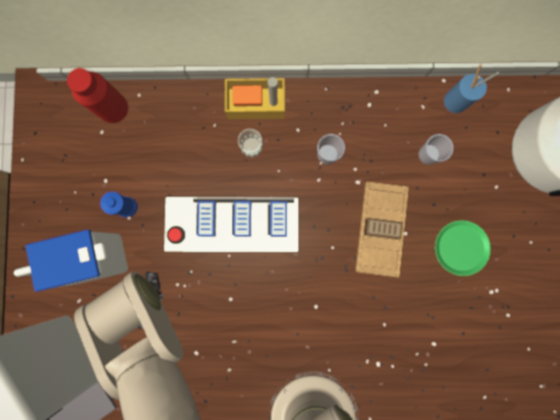

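Final picture: three fresh cassettes home in the dock at (206,218), (242,218) and (279,218), the spent one in the tray at (384,229), and the bystanders where they were.

```bash
python3 -c "
from rig import ctrl
print(ctrl.finish_job())"
```

```text
the job is handed in; nothing more can be done
None
```

I handed the job in at about 50 s: all three fresh cassettes are home in their bays, the spent one is flat in the tray's middle cavity, the reset button was pressed fully and released, and the bystanders stand where they were.

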